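Condiment row from the drip tray to the caddy, reversed

ROBOT

A 6-joint arm with a two-finger parallel gripper is mounted at the origin on the work surface. World frame = base frame: x ahead of the robot, y to its left, z up, the work surface at z = 0. Lengths are in mm, angles in degrees, forces in N, time in s.
With the tool pointing down it reaches from about 350 to 850 mm from the base axis. Payload 8.1 kg.
Tool frame: the origin (TCP) lies at the very end of the fingers, on their centre line; the grasp point (between the pads) lies 19 mm behind it; z points along the fingers, y is the line along which they close (so a half turn about z gives the same grasp; the last joint's range is limited). The gripper opens to 85 mm and grips with 20 to 120 N. Pads are 22 mm wide; open, the fingers measure 114 mm over their backs; the gripper's body (76 mm by 85 mm) begins 54 mm behind the grasp point. The pads swing forward as they close: fully open they stand 13 mm farther back than shut.
Start: joints at [-78.747, 7.471, 85.268, -0, 87.261, -4.893], TCP at [166.871, -576.333, 231.292] pointing down, gripper open.
Joint ranges: [-169.43, 169.43], [-51.17, 129.36], [1.28, 143.12], [-76.62, 256.62], [0, 156.53], [-152.29, 152.29]. Speed limits (degrees/s): [136.94, 136.94, 159.86, 180, 180, 180].

INTERFACE

Orientations are given as [roll, pitch, yaw] about the fixed x, y, z axes, in that order (R = Rz(yaw) Ry(pitch) Rx(roll)).
In Python, from bench import status, viewer, job gives the robot as it stands.
- The arm moves only by the tool arm_command, never from a script. Its argument "targets" is a list that holds one entry, the list of rows, each a list of 7 numbers: the shift along the world's x, y, z in m, then the turn, a rotation vector about the world's x, y, z in rad, then the opening, from -1 (shut) to 1 (fully open). In form: [[[dx, dy, dz, rx, ry, rz, gripper], ...]]. A call has 1 to 10 rows; each row shifts and turns the commanded pose from where the row before left it; what a row does not reach is not made up. A row lasts 1/8 s, in which the tool goes at most 62.5 mm and 10.7 degrees, less where a joint would pass 70% of its speed; a pose out of reach is approached as far as the arm can. A call with a gripper value outside its range is refused whole. The fingers move at their own pace and stop on an object; "force" is the grip in N (left out, the last holds). Time passes only in rows, so rows that do not move let the fingers close. It gives the time, the measured TCP pose, the force, the opening and the grip force at its end, in the units of the state.
- status.sense(): the state, without advancing time (a new reading comes with each control period).
- viewer.snapshot(name): name is "scene" or "top" or "wrist"; returns the picture (480x640x3 uint8, red, green, blue); there is no depth.
- viewer.camera_model(name): a dict with "vertical_fov" (degrees; the focal length in pixels is half the picture's height over the tangent of half this angle, whatever the lens; pixels are square), "cx", "cy" (the principal point, pixels), "xyz" and "attitude" of the camera in the world. Camera axes: x right, y down, z forward; pixel columns grow to the right and rows downward; lengths in mm; the calibration is good to about 2 mm. A picture is of the moment at which its call begins: read the wrist's pose just before it. camera_model takes no time and is no camera call; for the wrist camera it gives the pose at the moment of the call.
- job.hand_in(): hands the job in; it is judged then, once.
The state is a dict: "time": time; "joint_pos": joint angles; "qd": joint speeds; "joint_efforts": joint torques, N m; "tool_pos": TCP position; "tcp_rot": TCP orientation; "ft_force": force on the tool from outside, world axes, zero at the start; "wrist_torque": the same for the moment, N m; "finger_gap": finger opening in mm; "grip_force": force on a finger pad.
Only numpy, scipy, OpenCV 4.12 (cv2) and the standard library are available. Lean on these libraries where they do the work, as an engineer would, in place of code of your own. Each camera call takes 0.05 s, during which the arm holds its last target. There are 200 camera calls.

TASK

The four washed condiment pieces have dried in a row on the grey drip tray. Stand them in the wooden caddy, one in each bay, with the row turned round end for end: the piece at the tray's spout end goes into the bay next to the caddy's post, the next piece into the next bay, and so on, so that the piece farthest from the spout ends farthest from the post. Keep every piece upright and set it down gently on the floor of its bay, without dropping it.

Things in the scene. Friction and masses are not known exactly. Their poses are not given: they have to be found in the camera images.
- mill: pepper mill of dark turned wood, waisted, round, 120 mm tall: foot 42 mm across, waist 28 mm at height 62, straight cylindrical head 37 mm across from height 74 to 104 (grip it there, centre at height 90), small steel ball of 14 mm on top. 0.1 to 0.22 kg. Origin: centre of underside, z up its axis. Starts upright on its saucer on the tray.
- shaker: salt shaker, a plain straight cylinder 78 mm tall: white ceramic body 40 mm across up to height 56, domed-edge steel cap 41 mm across above it with holes in its top; grip at height 55 to 60. 0.1 to 0.22 kg. Origin: centre of underside, z up its axis. Starts upright on its saucer on the tray.
- cruet: white ceramic vinegar cruet, round, 110 mm tall: body 42 mm across up to height 50, shoulder narrowing to a straight neck 26 mm across from height 64 to 102 (grip it there, centre at height 82), small cork of 15 mm on top. 0.1 to 0.22 kg. Origin: centre of underside, z up its axis. Starts upright on its saucer on the tray.
- tin: square spice tin, 94 mm tall: bright steel box 40 x 40 mm with a dark steel lid 42 x 42 mm from height 78 to 94; grip any two facing flat sides at height 65 to 70. Its x, y axes are square to its sides; turned up to 20 degrees against the row. 0.1 to 0.22 kg. Origin: centre of underside, z up its axis. Starts upright on its saucer on the tray.
- saucer_mill: one of four identical flat white ceramic discs, 52 mm across and 5 mm thick, fixed in the row on the drip tray; this is the one the pepper mill stands on at the start (it stays put and so marks that place). Origin: centre of its underside; its top is 5 mm higher.
- saucer_shaker: one of four identical flat white ceramic discs, 52 mm across and 5 mm thick, fixed in the row on the drip tray; this is the one the salt shaker stands on at the start (it stays put and so marks that place). Origin: centre of its underside; its top is 5 mm higher.
- saucer_cruet: one of four identical flat white ceramic discs, 52 mm across and 5 mm thick, fixed in the row on the drip tray; this is the one the cruet stands on at the start (it stays put and so marks that place). Origin: centre of its underside; its top is 5 mm higher.
- saucer_tin: one of four identical flat white ceramic discs, 52 mm across and 5 mm thick, fixed in the row on the drip tray; this is the one the tin stands on at the start (it stays put and so marks that place). Origin: centre of its underside; its top is 5 mm higher.
- tray: fixed grey drip tray, 150 (x) by 286 mm (y), floor 4 mm thick, rim 12 mm high. Four saucers in a row along its y, at x = 0, y = -99, -33, 33, 99 mm, in varying order; their tops are 9 mm above its underside. Its pouring spout, a channel 28 mm wide, sticks out of the -y end. A loose teaspoon lies behind the row at x = 70 mm. Origin: underside, below the row's middle (tray spans x = -40 to 110).
- caddy: fixed light-wood caddy, 72 (x) by 270 mm (y): four empty bays in a row along its y, centres at x = 0, y = -99, -33, 33, 99 mm, each 60 x 60 mm inside, floor 8 mm and wall tops 28 mm above its underside. Beyond the +y end, at y = 154 mm, stands a dark post 113 mm high with a 26 mm ball. Origin: underside, below the row's middle. It stands left or right of the tray; each is turned up to 14 degrees.

How it is judged (in metres and radians):
At the end, for the whole second after the job is handed in: Each piece stands on the floor of the caddy bay that mirrors its starting place (spout end of the tray to post end of the caddy): within 15 mm of the bay's centre along each caddy axis, its underside within 5 mm of the bay floor's height, within 7 degrees of upright, and all four are at rest (((y of saucer_mill in the frame of tray between -0.119 and -0.079 m and y of mill in the frame of caddy between 0.084 and 0.114 m) or (y of saucer_mill in the frame of tray between -0.053 and -0.013 m and y of mill in the frame of caddy between 0.018 and 0.048 m) or (y of saucer_mill in the frame of tray between 0.013 and 0.053 m and y of mill in the frame of caddy between -0.048 and -0.018 m) or (y of saucer_mill in the frame of tray between 0.079 and 0.119 m and y of mill in the frame of caddy between -0.114 and -0.084 m)) and x of mill in the frame of caddy between -0.015 and 0.015 m and z of mill in the frame of caddy between 0.003 and 0.013 m and angle between each of mill, shaker, cruet, tin's own z axis and vertical below 0.12 rad and linear speed of each of mill, shaker, cruet, tin below 0.03 m/s and angular speed of each of mill, shaker, cruet, tin below 0.3 rad/s and ((y of saucer_shaker in the frame of tray between -0.119 and -0.079 m and y of shaker in the frame of caddy between 0.084 and 0.114 m) or (y of saucer_shaker in the frame of tray between -0.053 and -0.013 m and y of shaker in the frame of caddy between 0.018 and 0.048 m) or (y of saucer_shaker in the frame of tray between 0.013 and 0.053 m and y of shaker in the frame of caddy between -0.048 and -0.018 m) or (y of saucer_shaker in the frame of tray between 0.079 and 0.119 m and y of shaker in the frame of caddy between -0.114 and -0.084 m)) and x of shaker in the frame of caddy between -0.015 and 0.015 m and z of shaker in the frame of caddy between 0.003 and 0.013 m and ((y of saucer_cruet in the frame of tray between -0.119 and -0.079 m and y of cruet in the frame of caddy between 0.084 and 0.114 m) or (y of saucer_cruet in the frame of tray between -0.053 and -0.013 m and y of cruet in the frame of caddy between 0.018 and 0.048 m) or (y of saucer_cruet in the frame of tray between 0.013 and 0.053 m and y of cruet in the frame of caddy between -0.048 and -0.018 m) or (y of saucer_cruet in the frame of tray between 0.079 and 0.119 m and y of cruet in the frame of caddy between -0.114 and -0.084 m)) and x of cruet in the frame of caddy between -0.015 and 0.015 m and z of cruet in the frame of caddy between 0.003 and 0.013 m and ((y of saucer_tin in the frame of tray between -0.119 and -0.079 m and y of tin in the frame of caddy between 0.084 and 0.114 m) or (y of saucer_tin in the frame of tray between -0.053 and -0.013 m and y of tin in the frame of caddy between 0.018 and 0.048 m) or (y of saucer_tin in the frame of tray between 0.013 and 0.053 m and y of tin in the frame of caddy between -0.048 and -0.018 m) or (y of saucer_tin in the frame of tray between 0.079 and 0.119 m and y of tin in the frame of caddy between -0.114 and -0.084 m)) and x of tin in the frame of caddy between -0.015 and 0.015 m and z of tin in the frame of caddy between 0.003 and 0.013 m); the robot touches nothing.
It fails at once if a piece is tipped more than 35 degrees from upright (angle between any of mill, shaker, cruet, tin's own z axis and vertical above 0.61 rad).
It fails at once if a piece is dropped (moves faster than 0.8 m/s out of the fingers: a fall of more than about 30 mm) ((linear speed of mill above 0.8 m/s and contact force between mill and the fingers below 0.05 N) or (linear speed of shaker above 0.8 m/s and contact force between shaker and the fingers below 0.05 N) or (linear speed of cruet above 0.8 m/s and contact force between cruet and the fingers below 0.05 N) or (linear speed of tin above 0.8 m/s and contact force between tin and the fingers below 0.05 N)).
It also fails if it takes over 120 s, if anything falls off the work surface, if the arm or the gripper's body presses on something with over 40 N, if the wrist force passes 120 N, or if a joint passes its speed limit or range.

## Working session

There is one attempt and no reset: what is moved stays moved. The work goes in short steps, Python scripts to look and compute and a tool call to move; the robot and the scene stay as the last step left them, time stands still between calls to the robot, and variables do not carry over. Pictures are saved under pics/ and viewed, at most 14 in all, crops included, and the job is handed in when it is done.

Besides the shell and the picture viewer there is one more tool, called after "Call:" by a JSON object that holds its "op" and its "data", one argument or row to a line. arm_command: Moves the arm, as the interface text tells. Its arguments: {"type":"object","properties":{"targets":{"type":"array"},"force":{"type":"number"}},"required":["targets"]}

```bash
ls; mkdir -p pics
python3 - <<'E'
from bench import status, viewer
import cv2
print(status.sense())
for n in ("top","scene"):
    cv2.imwrite(f"pics/{n}0.png",viewer.snapshot(n)[:,:,::-1]); print(viewer.camera_model(n))
print(viewer.camera_model("wrist"))
E
```

```text
pics
{'time': 0.0, 'joint_pos': array([-7.87466840e+01,  7.51505450e+00,  8.53298426e+01, -2.01671473e-03,
        8.72609638e+01, -4.89404895e+00]), 'qd': array([-0.09864798, -0.08462101,  0.06976775, -0.05467688, -0.05054222,
       -0.04739745]), 'joint_efforts': array([-1.24955426e-03, -5.69405651e+01, -5.00551879e+01, -2.03020036e-04,
        1.53276353e-02, -2.66347183e-05]), 'tool_pos': array([ 166.75658958, -575.78800662,  230.23958666]), 'tcp_rot': array([-1.79894353e+02, -7.02446504e-03,  1.61474567e+01]), 'ft_force': array([-0.21540605, -0.2266176 , -0.18193646]), 'wrist_torque': array([ 0.0141771 , -0.02369759, -0.01791937]), 'grip_force': 0.0, 'finger_gap': 85.10427341819643}
{'vertical_fov': 48.55669851541415, 'cx': 312.8576035666069, 'cy': 239.00267470040916, 'xyz': array([388.05287915,  -1.2772859 , 981.82463313]), 'attitude': array([-1.72613377e+02,  1.58321454e-01, -8.92219344e+01])}
{'vertical_fov': 51.595448933657345, 'cx': 319.19901455023614, 'cy': 244.44032799646115, 'xyz': array([904.26642927, 485.29373768, 594.65969191]), 'attitude': array([-131.13168514,    0.80607018,  140.03841993])}
{'vertical_fov': 63.313429103278914, 'cx': 325.0126627442696, 'cy': 238.40468034933295, 'xyz': array([ 239.79225186, -554.91942285,  372.18110375]), 'attitude': array([ 1.62840421e+02,  1.34311390e-01, -7.38160769e+01])}
```

View pics/top0.png

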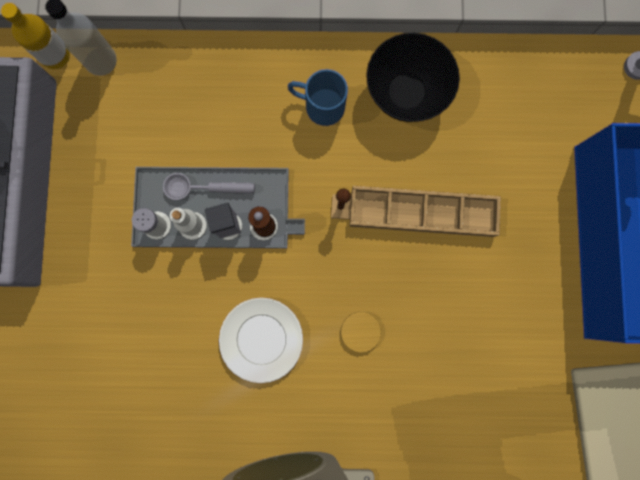

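View pics/scene0.png

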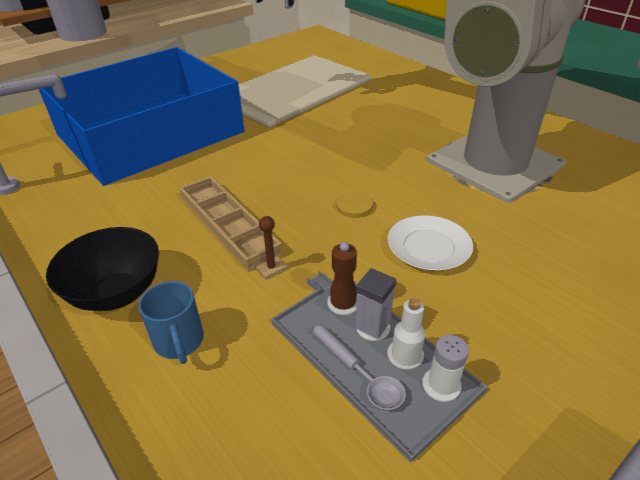

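The pictures show the tray on the left with its spout pointing right. From the spout the order is mill (260,220), tin (222,220), cruet (185,220), shaker (150,222). The caddy is at right with its post at its left end (342,198). So mill goes to bay y=+99, tin to +33, cruet to −33 and shaker to −99.

```bash
cat > h.py <<'E'
import numpy as np, cv2
from scipy.spatial.transform import Rotation as Ro
from bench import status, viewer
def ray(m,u,v):
    f=240/np.tan(np.radians(m["vertical_fov"]/2))
    d=Ro.from_euler("xyz",m["attitude"],degrees=True).apply([(u-m["cx"])/f,(v-m["cy"])/f,1])
    return np.array(m["xyz"]),d
def onz(m,u,v,z):
    o,d=ray(m,u,v); return o+d*(z-o[2])/d[2]
def meet(r1,r2):
    A=sum(np.eye(3)-np.outer(d,d)/(d@d) for _,d in(r1,r2))
    b=sum((np.eye(3)-np.outer(d,d)/(d@d))@o for o,d in(r1,r2))
    return np.linalg.solve(A,b)
def proj(m,p):
    f=240/np.tan(np.radians(m["vertical_fov"]/2))
    q=Ro.from_euler("xyz",m["attitude"],degrees=True).inv().apply(np.array(p)-m["xyz"])
    return q[0]/q[2]*f+m["cx"],q[1]/q[2]*f+m["cy"]
E
python3 - <<'E'
from h import *
t=cv2.imread("pics/top0.png"); s=cv2.imread("pics/scene0.png")
a=cv2.resize(t[160:260,120:320],None,fx=4,fy=4,interpolation=cv2.INTER_CUBIC)
cv2.imwrite("pics/cropA.png",a)
m=viewer.camera_model("top")
# tray grey mask
h=cv2.cvtColor(t,cv2.COLOR_BGR2HSV); k=((h[...,1]<70)&(h[...,2]<140)).astype(np.uint8); k[:, :110]=0;k[:155]=0;k[262:]=0;k[:,320:]=0
c=max(cv2.findContours(cv2.morphologyEx(k,cv2.MORPH_OPEN,np.ones((15,15))),0,2)[0],key=cv2.contourArea)
b=cv2.boxPoints(cv2.minAreaRect(c)); print("tray px",b.round(1).tolist())
for p in b: print(onz(m,*p,12).round(1))
print("caddy")
for p in [(352,187),(500,196),(497,236),(349,228)]: print(onz(m,*p,28).round(1))
E
```

```text
tray px [[133.60000610351562, 246.1999969482422], [134.1999969482422, 166.8000030517578], [287.3999938964844, 168.0], [286.70001220703125, 247.5]]
[496.  332.1  12. ]
[645.7 339.4  12. ]
[647.   52.6  12. ]
[497.5  50.8  12. ]
caddy
[608.6 -67.3  28. ]
[ 595.3 -337.4   28. ]
[ 521.5 -329.6   28. ]
[532.6 -62.2  28. ]
```

View pics/cropA.png

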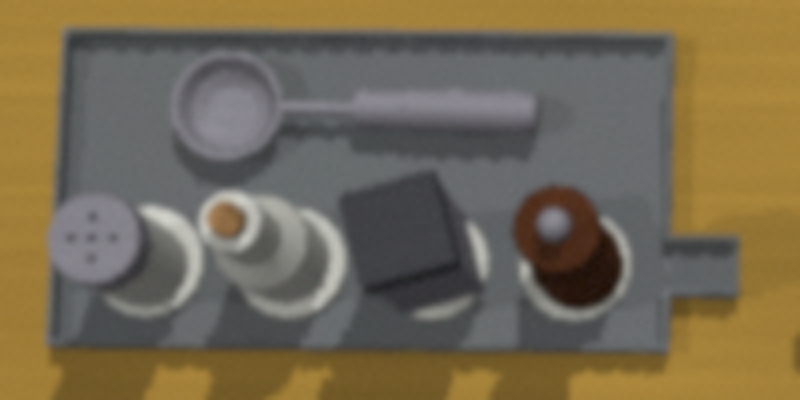

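The enlarged crop shows the shaker cap at (95,238), the cork at (227,221), the lid corners (340,197), (435,172), (462,260), (368,292), and the mill ball at (553,224). Next I get their positions, check them against the tray frame, and refine the caddy.

Run:
```python
from h import *
m=viewer.camera_model("top"); s=viewer.camera_model("scene")
c=lambda x,y:(120+x/4-.4,160+y/4-.4)
for n,p,z in [("shaker",(95,238),87),("cruet",(227,221),119),("mill",(553,224),122),("tin",(401,231),103)]:
    q=onz(m,*c(*p),z); print(n,q.round(1),"scene px",np.round(proj(s,q),1))
P=[onz(m,*c(*p),103)[:2] for p in [(340,197),(435,172),(462,260),(368,292)]]
for i in range(4):
    d=P[(i+1)%4]-P[i]; print("lid side",np.linalg.norm(d).round(1),np.degrees(np.arctan2(d[1],d[0])).round(1))
t=cv2.imread("pics/top0.png")
cv2.imwrite("pics/cropB.png",cv2.resize(t[170:250,325:510],None,fx=4.32,fy=4.32,interpolation=cv2.INTER_CUBIC))
```

```text
shaker [534.4 292.3  87. ] scene px [452.1 345.8]
cruet [537.  227.9 119. ] scene px [414.8 300.5]
mill [537.   93.3 122. ] scene px [344.5 246.4]
tin [536.5 159.  103. ] scene px [376.3 280.2]
lid side 41.1 -74.2
lid side 39.3 -161.4
lid side 41.3 109.9
lid side 42.2 18.3
```

View pics/cropB.png

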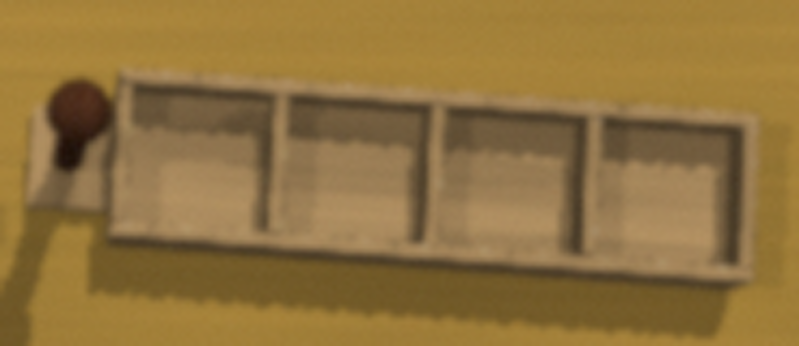

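Run:
```python
from h import *
m=viewer.camera_model("top")
c=lambda x,y:(325+x/4.32-.4,170+y/4.32-.4)
P=[onz(m,*c(*p),28)[:2] for p in [(120,72),(757,117),(748,281),(108,241)]]
print(np.round(P,1)); d=P[0]-P[1]; L=np.linalg.norm(d); d/=L; yaw=np.arctan2(-d[0],d[1]); print(L,np.degrees(yaw))
x=np.array([np.cos(yaw),np.sin(yaw)])
for z,uv in [(28,(437,100)),(28,(428,242))]: print("mid divider ends",onz(m,*c(*uv),z).round(1))
print("post",onz(m,*c(79,109),113).round(1))
o=(P[0]+P[1])/2-36*x; print("origin",o)
for y in(99,33,-33,-99,154): print(y,(o+d*y).round(1))
```

```text
[[ 610.   -68. ]
 [ 594.  -337. ]
 [ 524.  -331.1]
 [ 537.4  -63.2]]
269.5277502910095 -3.38953844418821
mid divider ends [ 599.6 -202.1   28. ]
mid divider ends [ 538.8 -197.5   28. ]
post [575.4 -46.3 113. ]
origin [ 566.05959155 -200.38772155]
99 [ 571.9 -101.6]
33 [ 568.  -167.4]
-33 [ 564.1 -233.3]
-99 [ 560.2 -299.2]
154 [575.2 -46.7]
```

Call:
{"op": "arm_command", "data": {
  "targets": [
    [[0.0185, 0.0335, 0, 0, 0, 0.0646, 1], [0.0185, 0.0335, 0, 0, 0, 0.0646, 1], [0.0185, 0.0335, 0, 0, 0, 0.0646, 1], [0.0185, 0.0335, 0, 0, 0, 0.0646, 1], [0.0185, 0.0335, 0, 0, 0, 0.0646, 1], [0.0185, 0.0335, 0, 0, 0, 0.0646, 1], [0.0185, 0.0335, 0, 0, 0, 0.0646, 1], [0.0185, 0.0335, 0, 0, 0, 0.0646, 1], [0.0185, 0.0335, 0, 0, 0, 0.0646, 1], [0.0185, 0.0335, 0, 0, 0, 0.0646, 1]]
  ],
  "force": 40
}}

```text
time: 1.35
tool_pos: [352.1, -240.1, 231.0]
tcp_rot: [-180.0, -0.0, 53.3]
ft_force: [-0.0, -0.6, 0.3]
finger_gap: 85.2
grip_force: 0.0
```

Call:
{"op": "arm_command", "data": {
  "targets": [
    [[0.0185, 0.0335, 0, 0, 0, 0.0646, 1], [0.0185, 0.0335, 0, 0, 0, 0.0646, 1], [0.0185, 0.0335, 0, 0, 0, 0.0646, 1], [0.0185, 0.0335, 0, 0, 0, 0.0646, 1], [0.0185, 0.0335, 0, 0, 0, 0.0646, 1], [0.0185, 0.0335, 0, 0, 0, 0.0646, 1], [0.0185, 0.0335, 0, 0, 0, 0.0646, 1], [0.0185, 0.0335, 0, 0, 0, 0.0646, 1], [0.0185, 0.0335, 0, 0, 0, 0.0646, 1], [0.0185, 0.0335, 0, 0, 0, 0.0646, 1]]
  ]
}}

```text
time: 2.6
tool_pos: [537.1, 94.9, 230.8]
tcp_rot: [-180.0, 0.0, 90.3]
ft_force: [0.9, -0.8, 0.6]
finger_gap: 85.3
grip_force: 0.0
```

Call:
{"op": "arm_command", "data": {
  "targets": [
    [[0, 0, 0, 0, 0, 0, 1], [0, 0, 0, 0, 0, 0, 1]]
  ]
}}

```text
time: 2.85
tool_pos: [536.4, 93.5, 230.7]
tcp_rot: [-179.9, 0.0, 90.2]
ft_force: [0.3, 0.3, -0.0]
finger_gap: 85.3
grip_force: 0.0
```

Call:
{"op": "arm_command", "data": {
  "targets": [
    [[0, 0, -0.03, 0, 0, 0, 1], [0, 0, -0.03, 0, 0, 0, 1], [0, 0, -0.03, 0, 0, 0, 1], [0, 0, -0.03, 0, 0, 0, 1], [0, 0, -0.02, 0, 0, 0, 1], [0, 0, -0.011, 0, 0, 0, 1], [0, 0, 0, 0, 0, 0, 1]]
  ]
}}

```text
time: 3.72
tool_pos: [536.2, 93.0, 79.8]
tcp_rot: [-179.9, 0.0, 90.1]
ft_force: [0.0, -1.0, 0.8]
finger_gap: 85.1
grip_force: 0.0
```

Run:
```python
from h import *
cv2.imwrite("pics/s1.png",viewer.snapshot("scene")[180:420,240:560,::-1].repeat(2,0).repeat(2,1))
```

```text
(no output)
```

View pics/s1.png

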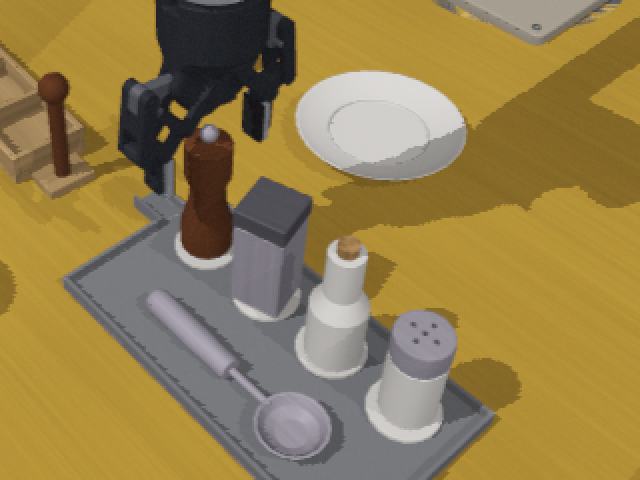

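The mill's head sits midway between the two fingers, so I close on it.

Call:
{"op": "arm_command", "data": {
  "targets": [
    [[0, 0, 0, 0, 0, 0, 0.3], [0, 0, 0, 0, 0, 0, -0.1], [0, 0, 0, 0, 0, 0, -0.3], [0, 0, 0, 0, 0, 0, -1], [0, 0, 0, 0, 0, 0, -1], [0, 0, 0, 0, 0, 0, -1], [0, 0, 0, 0, 0, 0, -1], [0, 0, 0, 0, 0, 0, -1]]
  ],
  "force": 30
}}

```text
time: 4.78
tool_pos: [537.3, 93.7, 81.0]
tcp_rot: [179.9, -0.0, 90.2]
ft_force: [-2.3, -0.1, 5.5]
finger_gap: 35.9
grip_force: 30.1
```

Call:
{"op": "arm_command", "data": {
  "targets": [
    [[0, 0, 0.015, 0, 0, 0, -1], [0, 0, 0.03, 0, 0, 0, -1], [0, 0, 0.035, 0, 0, 0, -1], [0, 0, 0.035, 0, 0, 0, -1], [0, 0, 0.025, 0, 0, 0, -1], [0, 0, 0.01, 0, 0, 0, -1], [0, 0, 0, 0, 0, 0, -1]]
  ]
}}

```text
time: 5.65
tool_pos: [537.1, 93.7, 230.7]
tcp_rot: [179.9, -0.0, 90.2]
ft_force: [0.1, 0.3, -2.1]
finger_gap: 36.0
grip_force: 30.5
```

Call:
{"op": "arm_command", "data": {
  "targets": [
    [[0.003, -0.015, 0, 0, 0, -0.006, -1], [0.004, -0.022, 0, 0, 0, -0.007, -1], [0.004, -0.024, 0, 0, 0, -0.007, -1], [0.004, -0.024, 0, 0, 0, -0.007, -1], [0.004, -0.024, 0, 0, 0, -0.007, -1], [0.004, -0.024, 0, 0, 0, -0.007, -1], [0.004, -0.024, 0, 0, 0, -0.007, -1], [0.004, -0.022, 0, 0, 0, -0.007, -1], [0.0036, -0.0163, 0, 0, 0, -0.006, -1], [0, 0, 0, 0, 0, 0, -1]]
  ]
}}

```text
time: 6.9
tool_pos: [571.4, -102.8, 229.8]
tcp_rot: [-180.0, -0.0, 86.6]
ft_force: [0.1, -0.2, -0.5]
finger_gap: 35.8
grip_force: 30.4
```

Call:
{"op": "arm_command", "data": {
  "targets": [
    [[0, 0, 0, 0, 0, 0, -1], [0, 0, 0, 0, 0, 0, -1]]
  ]
}}

```text
time: 7.15
tool_pos: [571.5, -100.8, 230.3]
tcp_rot: [180.0, -0.0, 86.7]
ft_force: [0.6, 0.1, -2.2]
finger_gap: 35.5
grip_force: 30.4
```

Call:
{"op": "arm_command", "data": {
  "targets": [
    [[0, 0, -0.02, 0, 0, 0, -1], [0, 0, -0.03, 0, 0, 0, -1], [0, 0, -0.03, 0, 0, 0, -1], [0, 0, -0.02, 0, 0, 0, -1], [0, 0, -0.01, 0, 0, 0, -1], [0, 0, 0, 0, 0, 0, -1]]
  ]
}}

```text
time: 7.9
tool_pos: [571.2, -101.4, 119.7]
tcp_rot: [-179.9, -0.0, 86.7]
ft_force: [0.4, 0.3, -1.1]
finger_gap: 36.1
grip_force: 30.4
```

Run:
```python
from h import *
cv2.imwrite("pics/s2.png",viewer.snapshot("scene")[120:320,140:400,::-1].repeat(3,0).repeat(3,1))
```

```text
(no output)
```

View pics/s2.png

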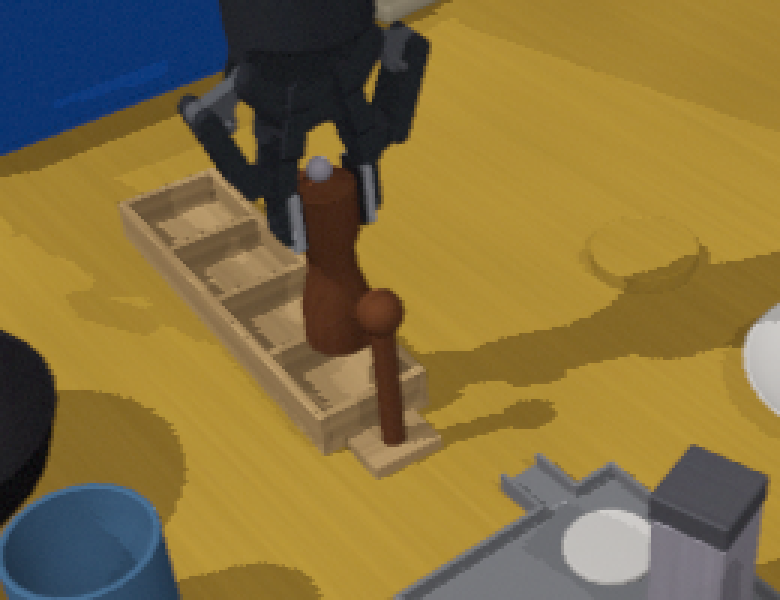

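The mill hangs upright over the post-side bay, with its foot at (338,340). I lower it.

Call:
{"op": "arm_command", "data": {
  "targets": [
    [[0, 0, -0.01, 0, 0, 0, -1], [0, 0, -0.015, 0, 0, 0, -1], [0, 0, -0.008, 0, 0, 0, -1], [0, 0, -0.004, 0, 0, 0, -1], [0, 0, -0.001, 0, 0, 0, -1], [0, 0, 0, 0, 0, 0, -1], [0, 0, 0, 0, 0, 0, -1]]
  ]
}}

```text
time: 8.82
tool_pos: [571.8, -101.7, 82.8]
tcp_rot: [180.0, 0.0, 86.7]
ft_force: [-0.2, 0.4, -1.7]
finger_gap: 35.8
grip_force: 30.4
```

Call:
{"op": "arm_command", "data": {
  "targets": [
    [[0, 0, -0.001, 0, 0, 0, -1], [0, 0, -0.001, 0, 0, 0, -1], [0, 0, 0, 0, 0, 0, -1]]
  ]
}}

```text
time: 9.2
tool_pos: [571.4, -101.6, 80.2]
tcp_rot: [-180.0, -0.0, 86.7]
ft_force: [-0.1, 0.9, -0.9]
finger_gap: 36.4
grip_force: 30.4
```

Call:
{"op": "arm_command", "data": {
  "targets": [
    [[0, 0, -0.001, 0, 0, 0, -1], [0, 0, 0, 0, 0, 0, -1], [0, 0, 0, 0, 0, 0, -1]]
  ]
}}

```text
time: 9.57
tool_pos: [571.6, -101.7, 80.1]
tcp_rot: [180.0, 0.0, 86.7]
ft_force: [-3.4, 0.4, 5.1]
finger_gap: 36.0
grip_force: 31.2
```

Call:
{"op": "arm_command", "data": {
  "targets": [
    [[0, 0, -0.001, 0, 0, 0, -1], [0, 0, 0, 0, 0, 0, -1], [0, 0, 0, 0, 0, 0, -1]]
  ]
}}

```text
time: 9.95
tool_pos: [571.7, -101.8, 80.1]
tcp_rot: [180.0, 0.0, 86.7]
ft_force: [-6.8, 2.5, 11.4]
finger_gap: 36.0
grip_force: 32.1
```

Contact is confirmed, so I release and rise, then go over to the tin.

Call:
{"op": "arm_command", "data": {
  "targets": [
    [[0, 0, 0.002, 0, 0, 0, 0], [0, 0, 0, 0, 0, 0, 0.5], [0, 0, 0, 0, 0, 0, 1], [0, 0, 0, 0, 0, 0, 1], [0, 0, 0.02, 0, 0, 0, 1], [0, 0, 0.035, 0, 0, 0, 1], [0, 0, 0.04, 0, 0, 0, 1], [0, 0, 0.035, 0, 0, 0, 1], [0, 0, 0.02, 0, 0, 0, 1], [0, 0, 0, 0, 0, 0, 1]]
  ]
}}

```text
time: 11.2
tool_pos: [572.6, -101.9, 232.7]
tcp_rot: [179.8, 0.0, 86.7]
ft_force: [-0.4, -0.8, 0.4]
finger_gap: 85.6
grip_force: 0.0
```

Call:
{"op": "arm_command", "data": {
  "targets": [
    [[-0.004, 0.029, 0, 0, 0, 0.042, 1], [-0.004, 0.029, 0, 0, 0, 0.042, 1], [-0.004, 0.029, 0, 0, 0, 0.042, 1], [-0.004, 0.029, 0, 0, 0, 0.041, 1], [-0.004, 0.029, 0, 0, 0, 0.041, 1], [-0.004, 0.029, 0, 0, 0, 0.041, 1], [-0.004, 0.029, 0, 0, 0, 0.041, 1], [-0.004, 0.029, 0, 0, 0, 0.041, 1], [-0.003, 0.029, 0, 0, 0, 0.041, 1], [0, 0, 0, 0, 0, 0, 1]]
  ]
}}

```text
time: 12.45
tool_pos: [535.1, 160.9, 228.0]
tcp_rot: [-179.8, -0.0, 108.2]
ft_force: [0.3, -0.7, -0.6]
finger_gap: 85.2
grip_force: 0.0
```

Call:
{"op": "arm_command", "data": {
  "targets": [
    [[0, 0, 0, 0, 0, 0, 1], [0, 0, 0, 0, 0, 0, 1]]
  ]
}}

```text
time: 12.7
tool_pos: [536.4, 158.4, 229.6]
tcp_rot: [-179.9, 0.0, 107.9]
ft_force: [-0.3, -0.2, 0.4]
finger_gap: 85.2
grip_force: 0.0
```

Run:
```python
from h import *
w=viewer.snapshot("wrist"); m=viewer.camera_model("wrist"); np.save("w.npy",w)
print(m,np.round(proj(m,[536.5,159,103]),1))
cv2.imwrite("pics/w1.png",w[:,:,::-1])
cv2.imwrite("pics/s3.png",viewer.snapshot("scene")[120:320,140:400,::-1].repeat(3,0).repeat(3,1))
```

```text
{'vertical_fov': 63.313429103278914, 'cx': 325.0126627442696, 'cy': 238.40468034933295, 'xyz': array([513.94217009, 230.42458777, 371.7190291 ]), 'attitude': array([1.62853872e+02, 2.54787999e-02, 1.79486277e+01])} [324.4 227.7]
```

View pics/w1.png

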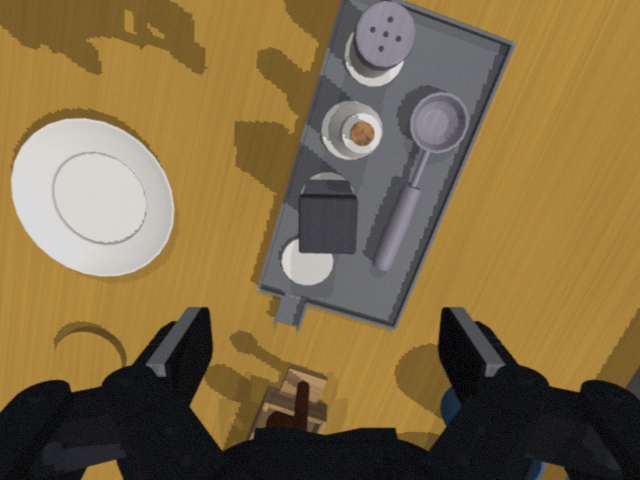

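View pics/s3.png

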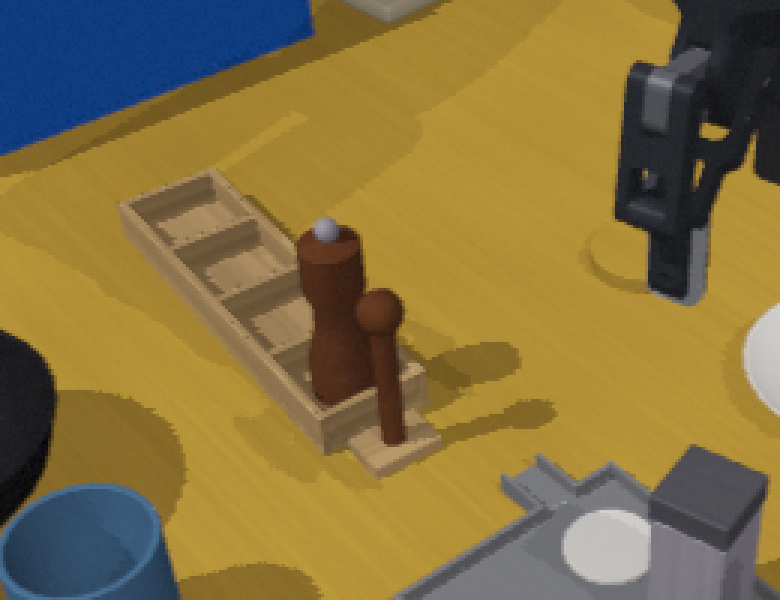

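The mill stands upright in its bay (wrist camera view also shows the tin lid square to the image, centre (328,224)). The tin's yaw is therefore right; I descend with a 1.5 mm shift.

Call:
{"op": "arm_command", "data": {
  "targets": [
    [[0.0015, 0.0005, -0.02, 0, 0, 0, 1], [0, 0, -0.035, 0, 0, 0, 1], [0, 0, -0.04, 0, 0, 0, 1], [0, 0, -0.04, 0, 0, 0, 1], [0, 0, -0.025, 0, 0, 0, 1], [0, 0, -0.013, 0, 0, 0, 1], [0, 0, 0, 0, 0, 0, 1], [0, 0, 0, 0, 0, 0, 1]]
  ]
}}

```text
time: 13.8
tool_pos: [538.9, 160.0, 58.5]
tcp_rot: [179.9, 0.0, 108.0]
ft_force: [-0.0, -0.2, -0.1]
finger_gap: 85.6
grip_force: 0.0
```

Call:
{"op": "arm_command", "data": {
  "targets": [
    [[0, 0, 0, 0, 0, 0, 0.3], [0, 0, 0, 0, 0, 0, 0.1], [0, 0, 0, 0, 0, 0, -0.1], [0, 0, 0, 0, 0, 0, -1], [0, 0, 0, 0, 0, 0, -1], [0, 0, 0, 0, 0, 0, -1], [0, 0, 0, 0, 0, 0, -1], [0, 0, 0, 0, 0, 0, -1]]
  ],
  "force": 30
}}

```text
time: 14.8
tool_pos: [538.5, 160.0, 58.1]
tcp_rot: [179.9, 0.0, 108.0]
ft_force: [-1.1, -1.3, 5.6]
finger_gap: 41.4
grip_force: 30.1
```

Call:
{"op": "arm_command", "data": {
  "targets": [
    [[0, 0, 0.01, 0, 0, 0, -1], [0, 0, 0.03, 0, 0, 0, -1], [0, 0, 0.035, 0, 0, 0, -1], [0, 0, 0.035, 0, 0, 0, -1], [0, 0, 0.03, 0, 0, 0, -1], [0, 0, 0.015, 0, 0, 0, -1], [0, 0, 0.005, 0, 0, 0, -1], [0, 0, 0, 0, 0, 0, -1]]
  ]
}}

```text
time: 15.8
tool_pos: [537.6, 159.8, 216.3]
tcp_rot: [-179.9, -0.0, 108.0]
ft_force: [-0.6, 0.1, -1.6]
finger_gap: 41.8
grip_force: 30.5
```

Call:
{"op": "arm_command", "data": {
  "targets": [
    [[0.001, -0.012, 0, 0, 0, -0.02, -1], [0.002, -0.024, 0, 0, 0, -0.026, -1], [0.002, -0.024, 0, 0, 0, -0.028, -1], [0.002, -0.024, 0, 0, 0, -0.028, -1], [0.002, -0.024, 0, 0, 0, -0.028, -1], [0.002, -0.024, 0, 0, 0, -0.028, -1], [0.002, -0.024, 0, 0, 0, -0.028, -1], [0.002, -0.024, 0, 0, 0, -0.028, -1], [0.002, -0.024, 0, 0, 0, -0.028, -1], [0.002, -0.024, 0, 0, 0, -0.028, -1]]
  ]
}}

```text
time: 17.05
tool_pos: [556.2, -69.6, 216.0]
tcp_rot: [-179.9, -0.0, 92.4]
ft_force: [0.1, -0.6, -0.9]
finger_gap: 41.6
grip_force: 30.5
```

Call:
{"op": "arm_command", "data": {
  "targets": [
    [[0.002, -0.024, 0, 0, 0, -0.028, -1], [0.002, -0.024, 0, 0, 0, -0.028, -1], [0.002, -0.024, 0, 0, 0, -0.028, -1], [0.003, -0.017, 0, 0, 0, -0.014, -1], [0.001, -0.008, 0, 0, 0, -0.004, -1], [0.0005, -0.002, 0, 0, 0, 0, -1], [0, 0, 0, 0, 0, 0, -1], [0, 0, 0, 0, 0, 0, -1], [0, 0, 0, 0, 0, 0, -1]]
  ]
}}

```text
time: 18.18
tool_pos: [567.5, -166.6, 217.4]
tcp_rot: [180.0, -0.0, 86.7]
ft_force: [0.0, -0.8, -1.6]
finger_gap: 41.5
grip_force: 30.5
```

Run:
```python
from h import *
cv2.imwrite("pics/s4.png",viewer.snapshot("scene")[60:320,140:400,::-1].repeat(2,0).repeat(2,1))
```

```text
(no output)
```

View pics/s4.png

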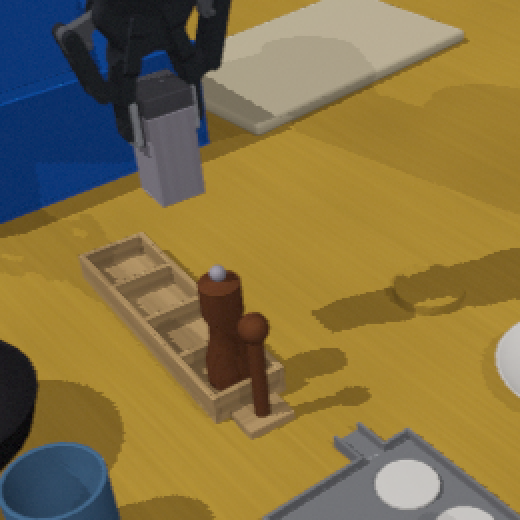

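The tin hangs upright above the second bay with the mill clear, so I lower it.

Call:
{"op": "arm_command", "data": {
  "targets": [
    [[0, 0, -0.01, 0, 0, 0, -1], [0, 0, -0.025, 0, 0, 0, -1], [0, 0, -0.03, 0, 0, 0, -1], [0, 0, -0.03, 0, 0, 0, -1], [0, 0, -0.025, 0, 0, 0, -1], [0, 0, -0.018, 0, 0, 0, -1], [0, 0, -0.01, 0, 0, 0, -1], [0, 0, -0.006, 0, 0, 0, -1], [0, 0, 0, 0, 0, 0, -1], [0, 0, 0, 0, 0, 0, -1]]
  ]
}}

```text
time: 19.48
tool_pos: [568.1, -167.4, 64.3]
tcp_rot: [179.9, 0.0, 86.7]
ft_force: [0.3, -0.3, -0.6]
finger_gap: 41.7
grip_force: 30.5
```

Call:
{"op": "arm_command", "data": {
  "targets": [
    [[0, 0, -0.001, 0, 0, 0, -1], [0, 0, -0.001, 0, 0, 0, -1], [0, 0, -0.001, 0, 0, 0, -1], [0, 0, 0, 0, 0, 0, -1]]
  ]
}}

```text
time: 19.98
tool_pos: [567.4, -167.1, 60.1]
tcp_rot: [-180.0, -0.0, 86.7]
ft_force: [1.3, -0.6, -1.4]
finger_gap: 41.4
grip_force: 30.5
```

Call:
{"op": "arm_command", "data": {
  "targets": [
    [[0, 0, -0.001, 0, 0, 0, -1], [0, 0, 0, 0, 0, 0, -1], [0, 0, 0, 0, 0, 0, -1]]
  ]
}}

```text
time: 20.35
tool_pos: [567.4, -167.1, 59.3]
tcp_rot: [-180.0, -0.0, 86.7]
ft_force: [-0.3, -0.2, -1.3]
finger_gap: 41.5
grip_force: 30.5
```

Call:
{"op": "arm_command", "data": {
  "targets": [
    [[0, 0, -0.001, 0, 0, 0, -1], [0, 0, -0.001, 0, 0, 0, -1], [0, 0, 0, 0, 0, 0, -1]]
  ]
}}

```text
time: 20.72
tool_pos: [567.5, -167.1, 57.3]
tcp_rot: [180.0, 0.0, 86.7]
ft_force: [0.4, 0.7, -1.9]
finger_gap: 41.8
grip_force: 30.5
```

Call:
{"op": "arm_command", "data": {
  "targets": [
    [[0, 0, -0.001, 0, 0, 0, -1], [0, 0, 0, 0, 0, 0, -1], [0, 0, 0, 0, 0, 0, -1]]
  ]
}}

```text
time: 21.1
tool_pos: [567.6, -167.3, 57.1]
tcp_rot: [180.0, 0.0, 86.7]
ft_force: [-2.9, 1.0, 6.4]
finger_gap: 42.0
grip_force: 30.9
```

Call:
{"op": "arm_command", "data": {
  "targets": [
    [[0, 0, 0, 0, 0, 0, 0.2], [0, 0, 0, 0, 0, 0, 0.6], [0, 0, 0, 0, 0, 0, 1], [0, 0, 0, 0, 0, 0, 1], [0, 0, 0.02, 0, 0, 0, 1], [0, 0, 0.04, 0, 0, 0, 1], [0, 0, 0.045, 0, 0, 0, 1], [0, 0, 0.04, 0, 0, 0, 1], [0, 0, 0.02, 0, 0, 0, 1], [0, 0, 0, 0, 0, 0, 1]]
  ]
}}

```text
time: 22.35
tool_pos: [568.5, -167.5, 223.5]
tcp_rot: [179.8, 0.1, 86.7]
ft_force: [1.0, 0.1, 0.0]
finger_gap: 85.1
grip_force: 0.0
```

Call:
{"op": "arm_command", "data": {
  "targets": [
    [[-0.003, 0.03, 0, 0, 0, 0.006, 1], [-0.003, 0.04, 0, 0, 0, 0.006, 1], [-0.003, 0.045, 0, 0, 0, 0.006, 1], [-0.003, 0.045, 0, 0, 0, 0.006, 1], [-0.003, 0.045, 0, 0, 0, 0.006, 1], [-0.003, 0.045, 0, 0, 0, 0.006, 1], [-0.003, 0.045, 0, 0, 0, 0.006, 1], [-0.003, 0.045, 0, 0, 0, 0.006, 1], [-0.003, 0.035, 0, 0, 0, 0.006, 1], [-0.0035, 0.0202, 0, 0, 0, 0.006, 1]]
  ]
}}

```text
time: 23.6
tool_pos: [535.5, 229.3, 218.8]
tcp_rot: [-179.8, 0.1, 90.2]
ft_force: [-0.3, -0.2, -1.0]
finger_gap: 85.6
grip_force: 0.0
```

Call:
{"op": "arm_command", "data": {
  "targets": [
    [[0, 0, 0, 0, 0, 0, 1], [0, 0, 0, 0, 0, 0, 1], [0, 0, 0, 0, 0, 0, 1]]
  ]
}}

```text
time: 23.98
tool_pos: [537.3, 226.9, 221.2]
tcp_rot: [-180.0, 0.0, 90.0]
ft_force: [1.0, 0.2, 0.7]
finger_gap: 85.5
grip_force: 0.0
```

Run:
```python
from h import *
w=viewer.snapshot("wrist"); m=viewer.camera_model("wrist")
h=cv2.cvtColor(w,cv2.COLOR_RGB2HSV)
u,v=np.round(proj(m,[537,228,119])).astype(int); print("pred cork",u,v)
k=((h[...,0]>8)&(h[...,0]<22)&(h[...,1]>90)).astype(np.uint8); z=np.zeros_like(k); z[v-25:v+25,u-25:u+25]=1
n,_,st,ce=cv2.connectedComponentsWithStats(k*z); print(st[1:],ce[1:])
for c,s in zip(ce[1:],st[1:]):
    if s[4]>60: print(onz(m,*c,118).round(1))
cv2.imwrite("pics/top2.png",viewer.snapshot("top")[150:270,120:520,::-1].repeat(2,0).repeat(2,1))
```

```text
pred cork 324 237
[[316 223  22  23 399]] [[326.37593985 234.14035088]]
[538.8 229.9 118. ]
```

View pics/top2.png

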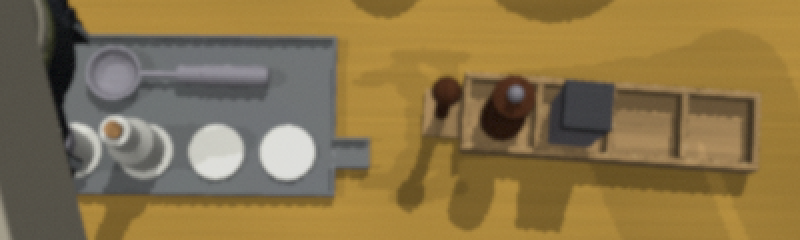

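Mill and tin stand square in the first two bays. The cork measures (538.8,229.9) from close by, so I shift y by 2 mm and descend.

Call:
{"op": "arm_command", "data": {
  "targets": [
    [[0.001, 0.002, -0.02, 0, 0, 0, 1], [0, 0, -0.035, 0, 0, 0, 1], [0, 0, -0.035, 0, 0, 0, 1], [0, 0, -0.03, 0, 0, 0, 1], [0, 0, -0.02, 0, 0, 0, 1], [0, 0, -0.009, 0, 0, 0, 1], [0, 0, 0, 0, 0, 0, 1]]
  ]
}}

```text
time: 24.95
tool_pos: [537.9, 230.0, 72.0]
tcp_rot: [-180.0, 0.0, 90.1]
ft_force: [0.3, 0.0, 0.7]
finger_gap: 85.4
grip_force: 0.0
```

Call:
{"op": "arm_command", "data": {
  "targets": [
    [[0, 0, 0, 0, 0, 0, 0.3], [0, 0, 0, 0, 0, 0, -0.1], [0, 0, 0, 0, 0, 0, -0.3], [0, 0, 0, 0, 0, 0, -0.4], [0, 0, 0, 0, 0, 0, -1], [0, 0, 0, 0, 0, 0, -1], [0, 0, 0, 0, 0, 0, -1], [0, 0, 0, 0, 0, 0, -1], [0, 0, 0, 0, 0, 0, -1]]
  ],
  "force": 30
}}

```text
time: 26.08
tool_pos: [538.4, 230.2, 72.8]
tcp_rot: [179.9, -0.0, 90.1]
ft_force: [0.4, 0.3, 5.9]
finger_gap: 24.7
grip_force: 31.7
```

Call:
{"op": "arm_command", "data": {
  "targets": [
    [[0, 0, 0.01, 0, 0, 0, -1], [0, 0, 0.03, 0, 0, 0, -1], [0, 0, 0.035, 0, 0, 0, -1], [0, 0, 0.035, 0, 0, 0, -1], [0, 0, 0.03, 0, 0, 0, -1], [0, 0, 0.01, 0, 0, 0, -1], [0, 0, 0, 0, 0, 0, -1]]
  ]
}}

```text
time: 26.95
tool_pos: [538.0, 230.1, 222.2]
tcp_rot: [180.0, -0.0, 90.1]
ft_force: [1.0, 0.5, -1.7]
finger_gap: 24.6
grip_force: 31.3
```

Call:
{"op": "arm_command", "data": {
  "targets": [
    [[0.001, -0.012, 0, 0, 0, -0.004, -1], [0.001, -0.022, 0, 0, 0, -0.004, -1], [0.0015, -0.026, 0, 0, 0, -0.004, -1], [0.0015, -0.026, 0, 0, 0, -0.004, -1], [0.0015, -0.026, 0, 0, 0, -0.004, -1], [0.0015, -0.026, 0, 0, 0, -0.004, -1], [0.0015, -0.026, 0, 0, 0, -0.004, -1], [0.0015, -0.026, 0, 0, 0, -0.004, -1], [0.0015, -0.026, 0, 0, 0, -0.004, -1], [0.0015, -0.026, 0, 0, 0, -0.004, -1]]
  ]
}}

```text
time: 28.2
tool_pos: [551.1, -14.3, 221.4]
tcp_rot: [-179.9, 0.0, 87.7]
ft_force: [-0.1, -0.1, -1.5]
finger_gap: 24.8
grip_force: 31.3
```

Call:
{"op": "arm_command", "data": {
  "targets": [
    [[0.0015, -0.026, 0, 0, 0, -0.004, -1], [0.0015, -0.026, 0, 0, 0, -0.004, -1], [0.0015, -0.026, 0, 0, 0, -0.004, -1], [0.0015, -0.026, 0, 0, 0, -0.004, -1], [0.0015, -0.026, 0, 0, 0, -0.004, -1], [0.001, -0.026, 0, 0, 0, 0, -1], [0.001, -0.024, 0, 0, 0, 0, -1], [0.001, -0.018, 0, 0, 0, 0, -1], [0.0005, -0.012, 0, 0, 0, 0, -1], [0.001, -0.0085, 0, 0, 0, 0, -1]]
  ]
}}

```text
time: 29.45
tool_pos: [564.0, -230.9, 222.2]
tcp_rot: [-180.0, -0.0, 86.7]
ft_force: [-1.0, 0.5, -2.0]
finger_gap: 24.7
grip_force: 31.3
```

Call:
{"op": "arm_command", "data": {
  "targets": [
    [[0, -0.003, 0, 0, 0, 0, -1], [0, 0, 0, 0, 0, 0, -1], [0, 0, 0, 0, 0, 0, -1]]
  ]
}}

```text
time: 29.82
tool_pos: [564.1, -232.9, 222.4]
tcp_rot: [180.0, -0.0, 86.7]
ft_force: [0.4, 0.5, -2.3]
finger_gap: 24.6
grip_force: 31.3
```

Contact is expected near TCP z 71.5, so I lower to about 75 and then in small steps.

Call:
{"op": "arm_command", "data": {
  "targets": [
    [[0, 0, -0.015, 0, 0, 0, -1], [0, 0, -0.03, 0, 0, 0, -1], [0, 0, -0.03, 0, 0, 0, -1], [0, 0, -0.03, 0, 0, 0, -1], [0, 0, -0.02, 0, 0, 0, -1], [0, 0, -0.012, 0, 0, 0, -1], [0, 0, -0.007, 0, 0, 0, -1], [0, 0, -0.003, 0, 0, 0, -1], [0, 0, 0, 0, 0, 0, -1], [0, 0, 0, 0, 0, 0, -1]]
  ]
}}

```text
time: 31.08
tool_pos: [564.5, -233.7, 76.2]
tcp_rot: [179.9, 0.0, 86.7]
ft_force: [-0.3, 0.9, -1.7]
finger_gap: 24.4
grip_force: 31.3
```

Call:
{"op": "arm_command", "data": {
  "targets": [
    [[0, 0, -0.001, 0, 0, 0, -1], [0, 0, -0.001, 0, 0, 0, -1], [0, 0, 0, 0, 0, 0, -1]]
  ]
}}

```text
time: 31.45
tool_pos: [563.9, -233.4, 73.2]
tcp_rot: [-180.0, -0.0, 86.7]
ft_force: [-0.2, 0.1, -1.8]
finger_gap: 24.7
grip_force: 31.3
```

Call:
{"op": "arm_command", "data": {
  "targets": [
    [[0, 0, -0.001, 0, 0, 0, -1], [0, 0, 0, 0, 0, 0, -1], [0, 0, 0, 0, 0, 0, -1]]
  ]
}}

```text
time: 31.82
tool_pos: [564.0, -233.5, 72.3]
tcp_rot: [180.0, -0.0, 86.7]
ft_force: [0.3, -1.3, -2.3]
finger_gap: 24.5
grip_force: 31.3
```

Call:
{"op": "arm_command", "data": {
  "targets": [
    [[0, 0, -0.001, 0, 0, 0, -1], [0, 0, 0, 0, 0, 0, -1], [0, 0, 0, 0, 0, 0, -1]]
  ]
}}

```text
time: 32.2
tool_pos: [564.2, -233.6, 71.8]
tcp_rot: [180.0, 0.0, 86.7]
ft_force: [-2.2, 0.4, 5.2]
finger_gap: 24.5
grip_force: 31.9
```

Call:
{"op": "arm_command", "data": {
  "targets": [
    [[0, 0, -0.001, 0, 0, 0, -1], [0, 0, 0, 0, 0, 0, -1], [0, 0, 0, 0, 0, 0, -1]]
  ]
}}

```text
time: 32.58
tool_pos: [564.3, -233.7, 71.8]
tcp_rot: [180.0, 0.0, 86.7]
ft_force: [-5.5, 2.2, 12.1]
finger_gap: 24.5
grip_force: 33.2
```

Call:
{"op": "arm_command", "data": {
  "targets": [
    [[0, 0, 0.002, 0, 0, 0, 0], [0, 0, 0, 0, 0, 0, 0.5], [0, 0, 0, 0, 0, 0, 1], [0, 0, 0, 0, 0, 0, 1], [0, 0, 0.02, 0, 0, 0, 1], [0, 0, 0.035, 0, 0, 0, 1], [0, 0, 0.04, 0, 0, 0, 1], [0, 0, 0.035, 0, 0, 0, 1], [0, 0, 0.02, 0, 0, 0, 1], [0, 0, 0, 0, 0, 0, 1]]
  ]
}}

```text
time: 33.83
tool_pos: [565.0, -234.0, 224.8]
tcp_rot: [179.8, 0.1, 86.7]
ft_force: [-1.0, -0.2, -0.3]
finger_gap: 85.3
grip_force: 0.0
```

Call:
{"op": "arm_command", "data": {
  "targets": [
    [[-0.002, 0.02, 0, 0, 0, 0.004, 1], [-0.002, 0.036, 0, 0, 0, 0.004, 1], [-0.002, 0.04, 0, 0, 0, 0.004, 1], [-0.002, 0.04, 0, 0, 0, 0.004, 1], [-0.002, 0.04, 0, 0, 0, 0.004, 1], [-0.002, 0.04, 0, 0, 0, 0.004, 1], [-0.002, 0.04, 0, 0, 0, 0.004, 1], [-0.002, 0.04, 0, 0, 0, 0.004, 1], [-0.002, 0.04, 0, 0, 0, 0.004, 1], [-0.002, 0.04, 0, 0, 0, 0.004, 1]]
  ]
}}

```text
time: 35.08
tool_pos: [542.0, 144.6, 220.0]
tcp_rot: [-179.8, 0.0, 89.0]
ft_force: [0.5, -0.4, -0.1]
finger_gap: 85.3
grip_force: 0.0
```

Call:
{"op": "arm_command", "data": {
  "targets": [
    [[-0.002, 0.04, 0, 0, 0, 0.004, 1], [-0.002, 0.04, 0, 0, 0, 0.004, 1], [-0.002, 0.036, 0, 0, 0, 0.004, 1], [-0.002, 0.024, 0, 0, 0, 0.004, 1], [-0.001, 0.0107, 0, 0, 0, 0.004, 1], [0, 0, 0, 0, 0, 0, 1], [0, 0, 0, 0, 0, 0, 1]]
  ]
}}

```text
time: 35.95
tool_pos: [534.9, 292.4, 221.8]
tcp_rot: [-180.0, 0.0, 90.1]
ft_force: [0.5, -0.8, 0.4]
finger_gap: 85.7
grip_force: 0.0
```

Run:
```python
from h import *
w=viewer.snapshot("wrist"); m=viewer.camera_model("wrist")
print(status.sense()["tool_pos"],"pred cap",proj(m,[535,292.5,87]))
cv2.imwrite("pics/w3.png",w[100:400,150:550,::-1].repeat(2,0).repeat(2,1))
```

```text
[535.0374972  292.32585463 222.0701538 ] pred cap (np.float64(324.2223115223736), np.float64(225.3798535660664))
```

View pics/w3.png

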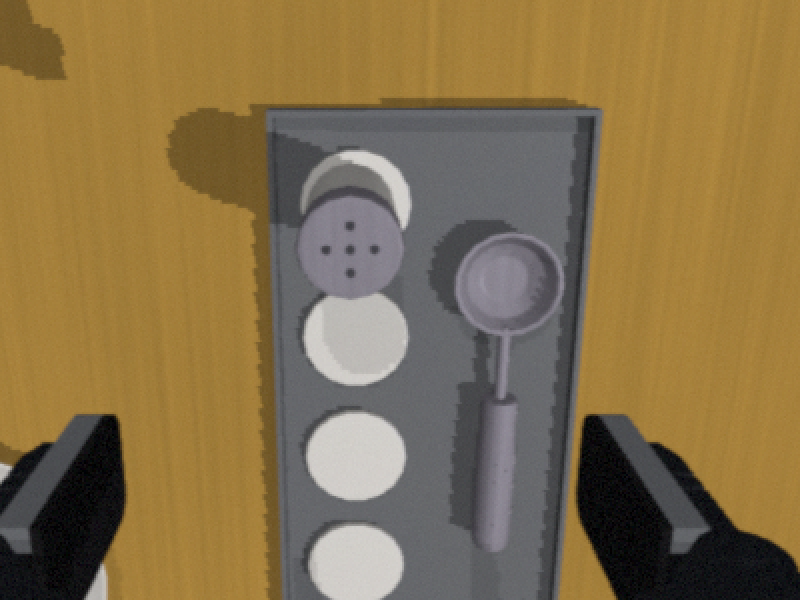

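The cap centre is at px (325,224.5), within 1 px of the prediction. I descend to TCP z 45 and grip.

Call:
{"op": "arm_command", "data": {
  "targets": [
    [[0, 0, -0.02, 0, 0, 0, 1], [0, 0, -0.035, 0, 0, 0, 1], [0, 0, -0.04, 0, 0, 0, 1], [0, 0, -0.04, 0, 0, 0, 1], [0, 0, -0.027, 0, 0, 0, 1], [0, 0, -0.015, 0, 0, 0, 1], [0, 0, 0, 0, 0, 0, 1]]
  ]
}}

```text
time: 36.88
tool_pos: [533.9, 292.4, 43.6]
tcp_rot: [-179.9, 0.1, 90.1]
ft_force: [-0.3, 1.6, 0.1]
finger_gap: 85.4
grip_force: 0.0
```

Call:
{"op": "arm_command", "data": {
  "targets": [
    [[0, 0, 0, 0, 0, 0, 0.3], [0, 0, 0, 0, 0, 0, 0.1], [0, 0, 0, 0, 0, 0, -0.1], [0, 0, 0, 0, 0, 0, -1], [0, 0, 0, 0, 0, 0, -1], [0, 0, 0, 0, 0, 0, -1], [0, 0, 0, 0, 0, 0, -1], [0, 0, 0, 0, 0, 0, -1]]
  ],
  "force": 30
}}

```text
time: 37.88
tool_pos: [535.8, 293.7, 46.7]
tcp_rot: [179.9, -0.1, 90.1]
ft_force: [-1.3, -0.0, 5.8]
finger_gap: 40.7
grip_force: 29.6
```

Call:
{"op": "arm_command", "data": {
  "targets": [
    [[0, 0, 0.01, 0, 0, 0, -1], [0, 0, 0.03, 0, 0, 0, -1], [0, 0, 0.035, 0, 0, 0, -1], [0, 0, 0.035, 0, 0, 0, -1], [0, 0, 0.03, 0, 0, 0, -1], [0, 0, 0.01, 0, 0, 0, -1], [0, 0, 0, 0, 0, 0, -1]]
  ]
}}

```text
time: 38.75
tool_pos: [535.2, 293.4, 195.6]
tcp_rot: [180.0, -0.0, 90.1]
ft_force: [-0.0, -0.2, -2.4]
finger_gap: 40.5
grip_force: 30.6
```

Call:
{"op": "arm_command", "data": {
  "targets": [
    [[0.001, -0.012, 0, 0, 0, -0.003, -1], [0.001, -0.022, 0, 0, 0, -0.003, -1], [0.001, -0.028, 0, 0, 0, -0.003, -1], [0.001, -0.028, 0, 0, 0, -0.003, -1], [0.001, -0.028, 0, 0, 0, -0.003, -1], [0.001, -0.028, 0, 0, 0, -0.003, -1], [0.001, -0.028, 0, 0, 0, -0.003, -1], [0.001, -0.028, 0, 0, 0, -0.003, -1], [0.001, -0.028, 0, 0, 0, -0.003, -1], [0.001, -0.028, 0, 0, 0, -0.003, -1]]
  ]
}}

```text
time: 40.0
tool_pos: [544.0, 32.8, 194.3]
tcp_rot: [-179.9, 0.0, 88.3]
ft_force: [-0.4, 0.2, -1.4]
finger_gap: 39.9
grip_force: 30.6
```

Call:
{"op": "arm_command", "data": {
  "targets": [
    [[0.001, -0.028, 0, 0, 0, -0.003, -1], [0.001, -0.028, 0, 0, 0, -0.003, -1], [0.001, -0.028, 0, 0, 0, -0.003, -1], [0.001, -0.028, 0, 0, 0, -0.003, -1], [0.001, -0.028, 0, 0, 0, -0.003, -1], [0.001, -0.028, 0, 0, 0, -0.003, -1], [0.001, -0.028, 0, 0, 0, -0.003, -1], [0.001, -0.028, 0, 0, 0, -0.003, -1], [0.001, -0.028, 0, 0, 0, -0.003, -1], [0.001, -0.028, 0, 0, 0, -0.003, -1]]
  ]
}}

```text
time: 41.25
tool_pos: [553.3, -246.7, 194.2]
tcp_rot: [-179.9, -0.0, 86.6]
ft_force: [0.0, 0.5, -0.7]
finger_gap: 39.9
grip_force: 30.6
```

Call:
{"op": "arm_command", "data": {
  "targets": [
    [[0.001, -0.022, 0, 0, 0, 0, -1], [0.001, -0.015, 0, 0, 0, 0, -1], [0.001, -0.01, 0, 0, 0, 0, -1], [0.001, -0.006, 0, 0, 0, 0, -1], [0.001, -0.0016, 0, 0, 0, 0, -1], [0, 0, 0, 0, 0, 0, -1], [0, 0, 0, 0, 0, 0, -1]]
  ]
}}

```text
time: 42.12
tool_pos: [560.1, -298.8, 195.3]
tcp_rot: [180.0, -0.0, 86.7]
ft_force: [0.1, 0.1, -1.4]
finger_gap: 40.2
grip_force: 30.6
```

Call:
{"op": "arm_command", "data": {
  "targets": [
    [[0, 0, -0.015, 0, 0, 0, -1], [0, 0, -0.03, 0, 0, 0, -1], [0, 0, -0.03, 0, 0, 0, -1], [0, 0, -0.03, 0, 0, 0, -1], [0, 0, -0.02, 0, 0, 0, -1], [0, 0, -0.012, 0, 0, 0, -1], [0, 0, -0.007, 0, 0, 0, -1], [0, 0, -0.003, 0, 0, 0, -1], [0, 0, 0, 0, 0, 0, -1], [0, 0, 0, 0, 0, 0, -1]]
  ]
}}

```text
time: 43.38
tool_pos: [560.5, -299.7, 49.2]
tcp_rot: [179.9, 0.0, 86.7]
ft_force: [0.6, 0.0, -1.2]
finger_gap: 40.1
grip_force: 30.6
```

Call:
{"op": "arm_command", "data": {
  "targets": [
    [[0, 0, -0.001, 0, 0, 0, -1], [0, 0, -0.001, 0, 0, 0, -1], [0, 0, 0, 0, 0, 0, -1], [0, 0, 0, 0, 0, 0, -1]]
  ]
}}

```text
time: 43.88
tool_pos: [560.0, -299.3, 46.3]
tcp_rot: [-180.0, -0.0, 86.7]
ft_force: [-0.1, -0.0, -0.9]
finger_gap: 40.4
grip_force: 30.6
```

Call:
{"op": "arm_command", "data": {
  "targets": [
    [[0, 0, -0.001, 0, 0, 0, -1], [0, 0, 0, 0, 0, 0, -1], [0, 0, 0, 0, 0, 0, -1]]
  ]
}}

```text
time: 44.25
tool_pos: [560.1, -299.5, 45.8]
tcp_rot: [180.0, 0.0, 86.7]
ft_force: [-2.3, 0.6, 4.2]
finger_gap: 40.2
grip_force: 31.1
```

Contact again, so I release, rise and move back for a final check.

Call:
{"op": "arm_command", "data": {
  "targets": [
    [[0, 0, 0, 0, 0, 0, 0.2], [0, 0, 0, 0, 0, 0, 0.6], [0, 0, 0, 0, 0, 0, 1], [0, 0, 0, 0, 0, 0, 1], [0, 0, 0.02, 0, 0, 0, 1], [0, 0, 0.035, 0, 0, 0, 1], [0, 0, 0.04, 0, 0, 0, 1], [0, 0, 0.04, 0, 0, 0, 1], [0, 0, 0.03, 0, 0, 0, 1], [0, 0, 0, 0, 0, 0, 1]]
  ]
}}

```text
time: 45.5
tool_pos: [561.9, -300.5, 215.9]
tcp_rot: [179.6, 0.2, 86.7]
ft_force: [-0.4, 0.3, -0.0]
finger_gap: 85.2
grip_force: 0.0
```

Call:
{"op": "arm_command", "data": {
  "targets": [
    [[-0.01, -0.03, 0.01, 0, 0, 0, 1], [-0.02, -0.04, 0, 0, 0, 0, 1], [-0.02, -0.04, 0, 0, 0, 0, 1], [-0.02, -0.04, 0, 0, 0, 0, 1], [-0.01, -0.02, 0, 0, 0, 0, 1], [0, 0, 0, 0, 0, 0, 1], [0, 0, 0, 0, 0, 0, 1], [0, 0, 0, 0, 0, 0, 1]]
  ]
}}

```text
time: 46.5
tool_pos: [480.8, -468.1, 220.3]
tcp_rot: [180.0, -0.0, 86.8]
ft_force: [0.7, 0.2, 0.1]
finger_gap: 85.1
grip_force: 0.0
```

Run:
```python
from h import *
a=viewer.snapshot("top")[150:270,320:520,::-1].repeat(2,0).repeat(2,1)
b=viewer.snapshot("scene")[120:300,150:350,::-1].repeat(2,0).repeat(2,1)
cv2.imwrite("pics/fin.png",np.vstack([a,b])); print(status.sense()["tool_pos"])
```

```text
[ 480.71777514 -468.36913519  220.41055273]
```

View pics/fin.png

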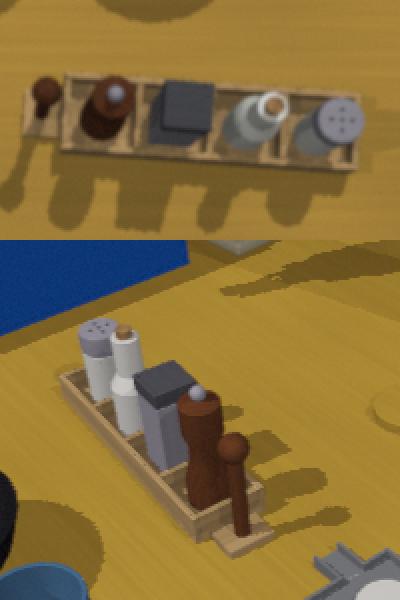

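All four stand upright in order mill, tin, cruet, shaker from the post. I check the numbers against the bays, and hand in if they are within tolerance.

Run:
```python
from h import *
from bench import job
m=viewer.camera_model("top"); a=np.radians(-3.39); R=np.array([[np.cos(a),np.sin(a)],[-np.sin(a),np.cos(a)]])
ok=True
for n,p,z,y in [("mill",(116,92),121,99),("tin",(188,106),102,33),("cruet",(273,106),118,-33),("shaker",(340,120),86,-99)]:
    q=R@(onz(m,320+p[0]/2-.3,150+p[1]/2-.3,z)[:2]-[566.1,-200.4]); print(n,q.round(1)); ok&=abs(q[0])<8 and abs(q[1]-y)<8
if ok: print(job.hand_in())
```

```text
mill [ 1.1 97.4]
tin [-2.3 34.3]
cruet [ -0.6 -32.8]
shaker [ -1.7 -98.5]
the job is handed in; nothing more can be done
None
```

The job is handed in: mill, tin, cruet and shaker stand upright in the caddy in that order from the post, each measured within about 3 mm of its bay's centre, after about 47 s on the robot's clock.

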